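# Discharge at the static tester

### The arm

A 7-joint arm with a two-finger parallel gripper is mounted at the origin on the work surface; the furniture and walls round the work are solid. World frame = base frame: x ahead of the robot, y to its left, z up, the work surface at z = 0. Lengths are in m, angles in rad, forces in N, time in s.
With the tool pointing down it reaches from about 0.4 to 0.875 m from the base axis. Payload 6.5 kg.
Tool frame: the origin (TCP) lies at the very end of the fingers, on their centre line; the grasp point (between the pads) lies r.grasp_offset behind it (r.grasp_offset is the distance from the TCP to the grasp point, in m); z points along the fingers, y is the line along which they close (so a half turn about z gives the same grasp; the last joint's range is limited). The gripper opens to 85 mm and grips with 20 to 120 N. Pads are 22 mm wide; open, the fingers measure 114 mm over their backs; the gripper's body (76 mm by 85 mm) begins 54 mm behind the grasp point. The pads swing forward as they close: fully open they stand 13 mm farther back than shut.
Start: joints at [1.205, 0.536, -0.004, 1.538, 0.003, 1.067, -0.071], TCP at [0.192, -0.621, 0.21] pointing down, gripper open.
Joint ranges: [-2.7, 2.7], [-0.37, 2.16], [-1.27, 1.26], [0.24, 2.4], [-1.31, 4.45], [0.19, 1.91], [-2.76, 2.76]. Speed limits (rad/s): [2.39, 2.39, 3.14, 3.14, 3.14, 3.14, 3.14].

### API

Orientations are given as a unit quaternion [w, x, y, z].
In Python, from workcell import sensors, vision, r gives the robot as it stands. The module is installed in compiled form; this text tells all that it offers.
- The arm moves only by the tool carry_out, never from a script. Its argument "steps" is text: rows parted by semicolons, each of 4 numbers parted by spaces: the shift along the world's x, y, z in cm, then the turn about the world's z in degrees. A call has 1 to 10 rows; each row shifts and turns the commanded pose from where the row before left it; what a row does not reach is not made up. A row lasts 1/12 s, in which the tool goes at most 41.7 mm and 7.16 degrees, less where a joint would pass 70% of its speed; a pose out of reach is approached as far as the arm can. A call with a gripper value outside its range is refused whole. "gripper" is the finger opening in cm, from 0 to 8.54, set as the call begins (left out, the last holds). The fingers move at their own pace and stop on an object; "force" is the grip in N (left out, the last holds). Time passes only in rows, so rows that do not move let the fingers close. It gives the time, the measured TCP pose, the force, the opening and the grip force at its end, in the units of the state.
- sensors.observe(): the state, without advancing time (a new reading comes with each control period).
- vision.capture(name): name is "scene" or "top"; returns a dict with "frame" (420x560x3 uint8, red, green, blue), "z_map" (420x560 float32, m along the optical axis (not along the pixel's ray), 0 where there is no reading), "fx", "fy", "cx", "cy" (pixels), "k1" (the pictures are not rectified: a ray, as slopes to the right and down, at radius r is drawn at 1 + k1 r^2 times it, then the intrinsics apply), "extrinsics" (4x4, takes a point from world to camera coordinates). Camera axes: x right, y down, z forward; pixel columns grow to the right and rows downward; lengths in m; the calibration is good to about 2 mm. A picture is of the moment at which its call begins.
- r.close_job(): hands the job in; it is judged then, once.
The state is a dict: "clock": time; "joint_positions": joint angles; "joint_vel": joint speeds; "effort": joint torques, N m; "position": TCP position; "tcp_rot": TCP orientation; "contact_force": force on the tool from outside, world axes, zero at the start; "ft_torque": the same for the moment, N m; "gripper_width": opening from 0.0 (shut) to 1.0 (fully open); "grip_force": force on a finger pad.
Only numpy, scipy, OpenCV 4.12 (cv2) and the standard library are available. Lean on these libraries where they do the work, as an engineer would, in place of code of your own. Each camera call takes 0.05 s, during which the arm holds its last target. There are 200 camera calls.

### The job

Before the electronics on this bench are handled, static must be discharged at the small static tester: with the fingertips, touch its round bare steel plate lightly so that it sinks a little, keep it there for a good second, and let go. Then press its green button well down, gently, and withdraw clear of everything. Leave the red button between them alone, do not pick up or push away the tester, and leave the fuse box, the battery and the solder reel near it undisturbed.

Things in the scene. Friction and masses are not known exactly. Their poses are not given: they have to be found in the camera images.
- tester: static tester: flat light grey box with a dark lid, 160 x 70 x 28 mm, about 0.9 kg, standing loose on rubber feet on the bench; a round steel plate, a red button and a green button stand in a row along its top, 50 mm apart. Origin: centre of its underside; x runs along its 160 mm length from the steel plate to the green button, z up. It may point any way round
- plate_top (a point): centre of the top face of the bare steel touch plate, 36 mm across; lies at x = -50 mm, y = 0, z = 38 mm in the tester's frame and stands 10 mm above its lid; sinks as it is pressed
- red_top (a point): centre of the top face of the red button, 24 mm across; lies at x = 0 mm, y = 0, z = 38 mm in the tester's frame and stands 10 mm above its lid; sinks as it is pressed
- green_top (a point): centre of the top face of the green button, 24 mm across; lies at x = 50 mm, y = 0, z = 38 mm in the tester's frame and stands 10 mm above its lid; sinks as it is pressed
- plate (a joint): how far the steel touch plate is pressed down, in m: 0 up, 0.007 against its stop; a spring returns it (it starts to move at about 0.8 N, needs about 0.6 N more per mm, and about 5 N to reach the stop)
- red (a joint): how far the red button is pressed down, in m: 0 up, 0.007 against its stop; a spring returns it (it starts to move at about 0.8 N, needs about 0.6 N more per mm, and about 5 N to reach the stop)
- green (a joint): how far the green button is pressed down, in m: 0 up, 0.007 against its stop; a spring returns it (it starts to move at about 0.8 N, needs about 0.6 N more per mm, and about 5 N to reach the stop)
- fuses: black fuse box with coloured fuses on top, 48 x 66 x 30 mm, loose; origin: centre of its underside
- battery: 9 V block battery standing upright, black with a cream band, 18 x 27 x 48 mm, loose; origin: centre of its underside
- solder: small solder reel with blue flanges, 53 mm across, 28 mm tall, loose; origin: centre of its underside
Mind the look-alikes: they are no part of the job. What is shaped like the fuses but brown or turquoise is not meant.

How it is judged:
By the outcome, as a careful person would: the job done as asked, in the order asked, and still so for the second after the job is handed in, with the robot touching nothing.
It also fails if it takes over 45 s, if anything falls off the work surface, if the arm or the gripper's body presses on something with over 40 N, if the wrist force passes 120 N, or if a joint passes its speed limit or range.

## Working session

There is one attempt and no reset: what is moved stays moved. The work goes in short steps, Python scripts to look and compute and a tool call to move; the robot and the scene stay as the last step left them, time stands still between calls to the robot, and variables do not carry over. Pictures are saved under pics/ and viewed, at most 10 in all, crops included, and the job is handed in when it is done.

Besides the shell and the picture viewer there is one more tool, called as name(argument=value, ...) on one line, values as JSON. carry_out: Moves the arm, as the interface text tells. Its arguments: {"type":"object","properties":{"steps":{"type":"string"},"gripper":{"type":"number"},"force":{"type":"number"}},"required":["steps"]}

```bash
mkdir -p pics
cat > h.py <<'E'
import numpy as np, cv2
from workcell import sensors, vision, r
def world(c):
    h,w=c["z_map"].shape
    u,v=np.meshgrid(np.arange(w),np.arange(h))
    K=np.array([[c["fx"],0,c["cx"]],[0,c["fy"],c["cy"]],[0,0,1.]])
    p=cv2.undistortPoints(np.stack([u,v],-1).reshape(-1,1,2).astype(np.float64),K,np.array([c["k1"],0,0,0.])).reshape(h,w,2)
    z=c["z_map"]; P=np.stack([p[...,0]*z,p[...,1]*z,z],-1)
    E=np.array(c["extrinsics"]); return (P-E[:3,3])@E[:3,:3]
E
python3 - <<'E'
from h import *
for n in ("scene","top"):
    c=vision.capture(n); np.savez("%s.npz"%n,**c)
    cv2.imwrite("pics/%s0.png"%n,c["frame"][...,::-1])
    print(n,np.round(c["extrinsics"],3).tolist(),c["fx"],c["k1"])
s=sensors.observe(); print(s["clock"],s["position"],s["tcp_rot"],s["contact_force"],s["gripper_width"])
E
```

```text
scene [[-0.789, -0.614, 0.013, 0.413], [-0.444, 0.556, -0.703, 0.382], [0.424, -0.561, -0.711, 0.573], [0.0, 0.0, 0.0, 1.0]] 513.182332458692 -0.05428415406435652
top [[0.003, -1.0, 0.002, -0.1], [-0.988, -0.003, -0.152, 0.61], [0.152, -0.002, -0.988, 0.818], [0.0, 0.0, 0.0, 1.0]] 380.8529944218669 -0.03932772717520933
0.1 [ 0.19177318 -0.62043522  0.20941756] [-7.49412230e-04  9.88779696e-01  1.49379113e-01 -1.77327427e-04] [ 0.4272161  -0.41284516 -0.17184449] 1.003625584828444
```

View pics/top0.png

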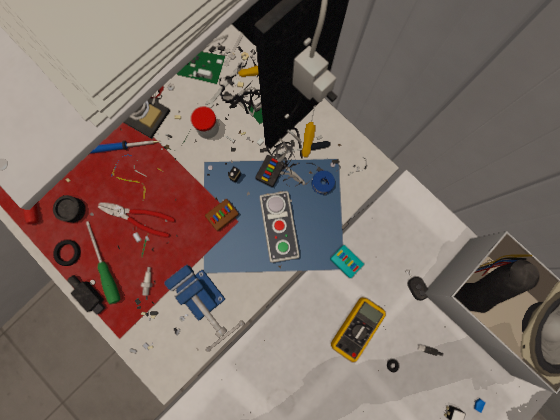

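View pics/scene0.png

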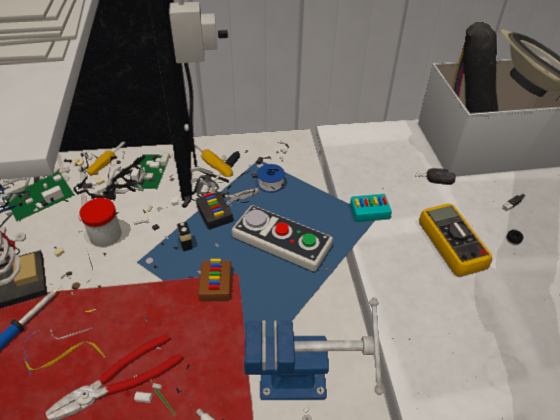

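The top view shows the tester at about (279,227): plate (276,204), red (280,226), green (283,247). The black fuse box is at (270,170), the battery at (234,174) and the solder reel at (323,182). The look-alikes are the brown (222,214) and turquoise (347,261) fuse boxes. Only one thing looks like the tester itself. The red-lidded can at (203,119) and the jar at (68,210) are round but are not the plate.

Run:
```python
from h import *
pts={"top":dict(plate=(276,204),red=(280,226),green=(283,247),fuse=(270,170),bat=(234,174),sol=(323,182),brown=(222,214),turq=(347,261)),
"scene":dict(plate=(257,218),red=(282,229),green=(309,240),fuse=(214,208),bat=(185,235),sol=(271,177))}
for n in pts:
    c=dict(np.load(n+".npz")); W=world(c); f=c["frame"]; hsv=cv2.cvtColor(f,cv2.COLOR_RGB2HSV)
    for k,(u,v) in pts[n].items():
        print(n,k,np.round(np.median(W[v-2:v+3,u-2:u+3].reshape(-1,3),0),4))
    # segment colours near tester
    u,v=pts[n]["red"]
    for k,m in dict(red=((hsv[...,0]<8)|(hsv[...,0]>172))&(hsv[...,1]>150),green=(abs(hsv[...,0].astype(int)-70)<20)&(hsv[...,1]>120)).items():
        u,v=pts[n][k]; mm=np.zeros_like(m); mm[v-13:v+14,u-13:u+14]=m[v-13:v+14,u-13:u+14]
        mm&=W[...,2]>.032
        print(n,k,mm.sum(),np.round(W[mm].mean(0),4), np.argwhere(mm).mean(0))
    u,v=pts[n]["plate"]; mm=np.zeros(W.shape[:2],bool); mm[v-18:v+19,u-18:u+19]=1
    mm&=(hsv[...,1]<50)&(hsv[...,2]>110)&(W[...,2]>.0335)
    print(n,"plate",mm.sum(),np.round(W[mm].mean(0),4))
c=dict(np.load("top.npz"))
a=c["frame"][150:280,200:370,::-1]; b=dict(np.load("scene.npz"))["frame"][160:290,150:360,::-1]
s=lambda i:cv2.resize(i,(780,290 if 0 else int(i.shape[0]*390/i.shape[1])*1),interpolation=cv2.INTER_CUBIC)
cv2.imwrite("pics/crop.png",np.hstack([cv2.resize(a,(390,298)),cv2.resize(b,(400,298))]))
```

```text
top plate [ 0.6405 -0.0946  0.037 ]
top red [ 0.5894 -0.1039  0.0378]
top green [ 0.5413 -0.1108  0.0378]
top fuse [ 0.7238 -0.0801  0.0266]
top bat [0.7093 0.003  0.0455]
top sol [ 0.7021 -0.2086  0.0022]
top brown [0.6189 0.031  0.0238]
top turq [ 0.5104 -0.2573  0.0272]
top red 70 [ 0.5901 -0.1015  0.0499] [225.04285714 278.94285714]
top green 68 [ 0.5425 -0.11    0.0376] [246.5        282.63235294]
top plate 185 [ 0.6366 -0.0933  0.056 ]
scene plate [ 0.6411 -0.0898  0.0395]
scene red [ 0.5929 -0.0963  0.0392]
scene green [ 0.544  -0.1043  0.0395]
scene fuse [ 0.7204 -0.0672  0.0316]
scene bat [0.7079 0.0142 0.0424]
scene sol [ 0.6936 -0.1938  0.0298]
scene red 137 [ 0.5915 -0.0939  0.0432] [228.78832117 281.77372263]
scene green 138 [ 0.5432 -0.1023  0.0435] [239.42753623 308.60144928]
scene plate 265 [ 0.6388 -0.0825  0.0487]
```

View pics/crop.png

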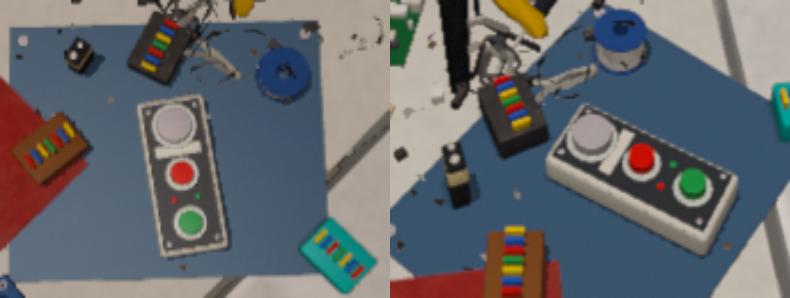

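The crop confirms the choice: a single tester with a grey plate, red and green buttons in a row. The plate end is next to the black fuse box. Next I'll refine the centres by intersecting rays at a fixed height, and check how much is in the way of the path.

Run:
```python
from h import *
for n,pts in {"top":dict(plate=(276,204),red=(280,226),green=(283,247)),"scene":dict(plate=(257,218),red=(282,229),green=(309,240))}.items():
    c=dict(np.load(n+".npz")); hsv=cv2.cvtColor(c["frame"],cv2.COLOR_RGB2HSV).astype(int); E=c["extrinsics"]; W=world(c)
    K=np.array([[c["fx"],0,c["cx"]],[0,c["fy"],c["cy"]],[0,0,1.]]);C=-E[:3,:3].T@E[:3,3]
    H,S,V=hsv[...,0],hsv[...,1],hsv[...,2]
    for k,(u,v) in pts.items():
        m={"red":((H<8)|(H>172))&(S>150),"green":(abs(H-70)<22)&(S>100),"plate":(S<60)&(abs(V-V[v,u])<22)}[k].astype(np.uint8)
        if k=="plate": m=cv2.morphologyEx(m,cv2.MORPH_OPEN,np.ones((3,3),np.uint8))
        q,l=cv2.connectedComponents(m); mm=l==l[v,u]; vv,uu=np.nonzero(mm)
        uv=np.array([uu.mean(),vv.mean()])
        p=cv2.undistortPoints(uv.reshape(1,1,2),K,np.array([c["k1"],0,0,0.])).ravel()
        d=E[:3,:3].T@np.r_[p,1]
        print(n,k,mm.sum(),np.ptp(uu),np.ptp(vv),np.round(uv,1),"z=.037:",np.round(C+d*(.037-C[2])/d[2],4),"zmed",np.median(W[mm],0).round(4))
    z=c["z_map"]>0
    X,Y,Z=W[z].T
    print("max height map rows x .2...1.0, cols y -.7...0.3 (cm)")
    for x in np.arange(.1,1.0,.1):
        print(round(x,1),[int(100*np.percentile(Z[q],99)) if (q:=(abs(X-x)<.05)&(abs(Y-y)<.05)).sum()>5 else -1 for y in np.arange(-.7,.41,.1)])
```

```text
top plate 215 18 14 [275.  202.8] z=.037: [ 0.6435 -0.0922  0.037 ] zmed [ 0.6434 -0.0923  0.0368]
top red 71 8 8 [278.9 225. ] z=.037: [ 0.5917 -0.1014  0.037 ] zmed [ 0.5916 -0.1016  0.0376]
top green 73 9 9 [282.6 246.5] z=.037: [ 0.5424 -0.1098  0.037 ] zmed [ 0.5415 -0.1108  0.0376]
max height map rows x .2...1.0, cols y -.7...0.3 (cm)
0.1 [-1, -1, -1, -1, -1, -1, -1, -1, -1, -45, -1, -1]
0.2 [0, 1, 3, 0, 0, 0, 0, 0, 0, 0, -1, -1]
0.3 [8, 22, 22, 1, 4, 3, 0, 7, 1, 1, 0, -1]
0.4 [8, 24, 23, 14, 4, 3, 0, 10, 9, 1, 3, 3]
0.5 [16, 23, 27, 1, 3, 2, 3, 0, 9, 1, 3, 2]
0.6 [-1, 30, 35, 0, 0, 0, 3, 3, 2, 42, 42, 3]
0.7 [-1, -1, 45, 50, 0, 3, 3, 4, 46, 46, 42, 3]
0.8 [-1, -1, -1, 53, 47, 43, 46, 46, 46, 46, 46, 1]
0.9 [-1, -1, -1, -1, 42, 41, 43, 42, 6, 6, 4, -1]
scene plate 258 22 14 [254.5 217.2] z=.037: [ 0.6472 -0.0905  0.037 ] zmed [ 0.6459 -0.0887  0.0393]
scene red 141 12 13 [281.6 228.5] z=.037: [ 0.5954 -0.0987  0.037 ] zmed [ 0.5944 -0.0973  0.039 ]
scene green 149 13 13 [308.6 239.3] z=.037: [ 0.5464 -0.1073  0.037 ] zmed [ 0.5457 -0.1052  0.0391]
max height map rows x .2...1.0, cols y -.7...0.3 (cm)
0.1 [-1, -1, -1, -1, -1, 0, 0, -1, -1, -1, -1, -1]
0.2 [-1, -1, 0, 0, 0, 0, 0, 0, -1, -1, -1, -1]
0.3 [12, 20, 22, 1, 4, 3, 0, 7, 5, -1, -1, -1]
0.4 [26, 24, 23, 14, 4, 3, 0, 10, 9, 0, -1, -1]
0.5 [26, 26, 27, 13, 3, 3, 3, 0, 9, 1, 0, -1]
0.6 [-1, 26, 26, 0, 0, 0, 4, 3, 2, 42, 42, -1]
0.7 [-1, -1, 27, 27, 0, 3, 3, 4, 46, 46, 0, 0]
0.8 [-1, -1, -1, 27, 28, 33, 37, 42, 46, 3, 2, -1]
0.9 [-1, -1, -1, -1, 28, 30, 21, 3, 6, 10, 6, -1]
```

carry_out(steps="0 0 3.5 0;0 0 4 0;0 0 4 0;0 0 4 0;1 1.5 0 -3;2.4 3 0 -4;2.4 3 0 0;2.4 3 0 0;2.4 3 0 0;2.4 3 0 0", gripper=0, force=20)

```text
clock: 0.93
position: [0.3226, -0.4541, 0.3648]
tcp_rot: [-0.0, 0.996, 0.089, -0.0]
contact_force: [0.9, -1.7, 0.1]
gripper_width: -0.001
grip_force: 0.0
```

Run:
```python
from h import *
for n in("top","scene"):
    c=dict(np.load(n+".npz"));W=world(c)[c["z_map"]>0];
    for lo in(.1,.25,.4):
        q=W[(W[:,2]>lo)&(W[:,2]<.9)&(W[:,0]>.3)&(W[:,1]>-.35)]; d=np.hypot(q[:,0]-.643,q[:,1]+.0915)
        i=np.argsort(d)[[5,50,200]]; print(n,lo,q[i].round(3).tolist(),d[i].round(3))
```

```text
top 0.1 [[0.784, -0.079, 0.106], [0.785, -0.081, 0.121], [0.785, -0.077, 0.382]] [0.141 0.142 0.143]
top 0.25 [[0.784, -0.079, 0.387], [0.785, -0.079, 0.302], [0.786, -0.078, 0.447]] [0.142 0.143 0.144]
top 0.4 [[0.785, -0.079, 0.46], [0.786, -0.078, 0.425], [0.789, -0.076, 0.46]] [0.142 0.143 0.147]
scene 0.1 [[0.786, -0.075, 0.355], [0.787, -0.075, 0.274], [0.789, -0.077, 0.365]] [0.144 0.145 0.146]
scene 0.25 [[0.787, -0.076, 0.377], [0.788, -0.074, 0.352], [0.79, -0.077, 0.347]] [0.144 0.146 0.147]
scene 0.4 [[0.776, 0.033, 0.411], [0.758, 0.051, 0.418], [0.739, 0.07, 0.417]] [0.182 0.183 0.187]
```

carry_out(steps="2.5 2.8 0 0;2.5 2.8 0 0;2.5 2.8 0 0;2.5 2.8 0 0;2.5 2.8 -1 0;2.5 2.8 -1.5 0;2.5 2.8 -1.5 0;2.5 2.8 -1.5 0;2.5 2.8 -1.5 0;2.5 2.8 -1.5 0")

```text
clock: 1.77
position: [0.5726, -0.1745, 0.2792]
tcp_rot: [-0.0, 0.996, 0.089, -0.0]
contact_force: [0.6, -0.5, 0.1]
gripper_width: 0.0
grip_force: 0.0
```

carry_out(steps="2 2.5 -2.5 0;2 2.5 -2.5 0;1.7 1.8 -3 0;0.7 0.9 -3 0;0 0 -3 0;0 0 -2 0;0 0 0 0;0 0 0 0")

```text
clock: 2.43
position: [0.635, -0.099, 0.1193]
tcp_rot: [-0.0, 0.996, 0.089, -0.001]
contact_force: [-0.7, -0.2, 0.0]
gripper_width: 0.004
grip_force: 0.0
```

carry_out(steps="0.8 0.7 -2 0;0 0 -2 0;0 0 -2 0;0 0 -0.6 0;0 0 0 0;0 0 0 0;0 0 0 0")

```text
clock: 3.02
position: [0.6454, -0.0923, 0.0563]
tcp_rot: [0.0, 0.996, 0.089, 0.002]
contact_force: [0.3, -0.4, -0.5]
gripper_width: -0.004
grip_force: 0.0
```

Run:
```python
from h import *
s=sensors.observe();print(s["position"],s["contact_force"])
a=vision.capture("top")["frame"][150:280,200:370,::-1];b=vision.capture("scene")["frame"][130:290,150:360,::-1]
cv2.imwrite("pics/p1.png",np.hstack([cv2.resize(a,(390,298)),cv2.resize(b,(391,298))]))
```

```text
[ 0.64544981 -0.09232782  0.05633157] [ 0.31727789 -0.37292182 -0.46103455]
```

View pics/p1.png

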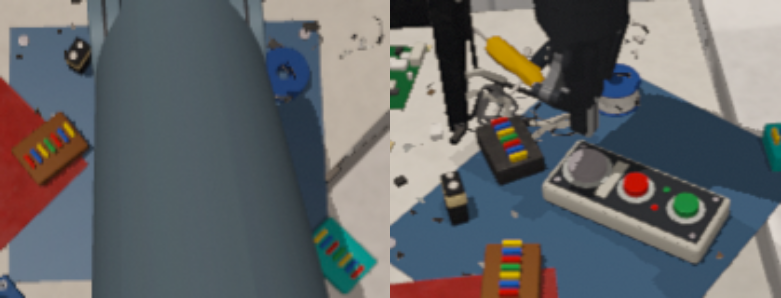

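The fingertips hover just above the plate in the scene crop (585,130), with the plate below at (587,165). The fuse box is clear.

carry_out(steps="-0.1 0 -0.7 0;0 0 -0.5 0;0 0 -0.2 0;0 0 0 0;0 0 0 0")

```text
clock: 3.53
position: [0.6427, -0.0919, 0.0398]
tcp_rot: [-0.0, 0.996, 0.089, -0.0]
contact_force: [-0.2, -0.2, 0.6]
gripper_width: -0.004
grip_force: 0.0
```

carry_out(steps="0 0 -0.2 0;0 0 0 0;0 0 0 0")

```text
clock: 3.78
position: [0.643, -0.092, 0.0382]
tcp_rot: [0.0, 0.996, 0.089, -0.0]
contact_force: [0.3, -0.2, 0.7]
gripper_width: 0.002
grip_force: 0.0
```

carry_out(steps="0 0 -0.1 0;0 0 0 0;0 0 0 0")

```text
clock: 4.03
position: [0.6429, -0.092, 0.0372]
tcp_rot: [0.0, 0.996, 0.089, -0.0]
contact_force: [0.6, 0.0, 0.2]
gripper_width: 0.001
grip_force: 0.0
```

carry_out(steps="0 0 -0.15 0;0 0 0 0;0 0 0 0")

```text
clock: 4.28
position: [0.6429, -0.092, 0.0356]
tcp_rot: [-0.0, 0.996, 0.089, -0.0]
contact_force: [0.2, 0.1, 0.2]
gripper_width: 0.004
grip_force: 0.0
```

carry_out(steps="0 0 -0.1 0;0 0 0 0;0 0 0 0")

```text
clock: 4.53
position: [0.6429, -0.092, 0.0346]
tcp_rot: [0.0, 0.996, 0.089, -0.0]
contact_force: [-0.1, -0.5, 0.8]
gripper_width: 0.001
grip_force: 0.0
```

carry_out(steps="0 0 -0.1 0;0 0 0 0;0 0 0 0")

```text
clock: 4.78
position: [0.6429, -0.0919, 0.0336]
tcp_rot: [-0.0, 0.996, 0.089, -0.0]
contact_force: [0.8, 0.5, 0.1]
gripper_width: -0.002
grip_force: 0.0
```

carry_out(steps="0 0 0 0")

```text
clock: 4.87
position: [0.6429, -0.092, 0.0337]
tcp_rot: [0.0, 0.996, 0.089, -0.0]
contact_force: [0.9, 0.6, 0.5]
gripper_width: 0.003
grip_force: 0.0
```

Run:
```python
from h import *
s=sensors.observe();print(s["position"],s["contact_force"])
b=vision.capture("scene")["frame"][160:260,190:340,::-1]
cv2.imwrite("pics/p2.png",cv2.resize(b,(780,520),interpolation=cv2.INTER_CUBIC))
```

```text
[ 0.64293939 -0.09201916  0.03366914] [0.86514835 0.57949052 0.50744107]
```

View pics/p2.png

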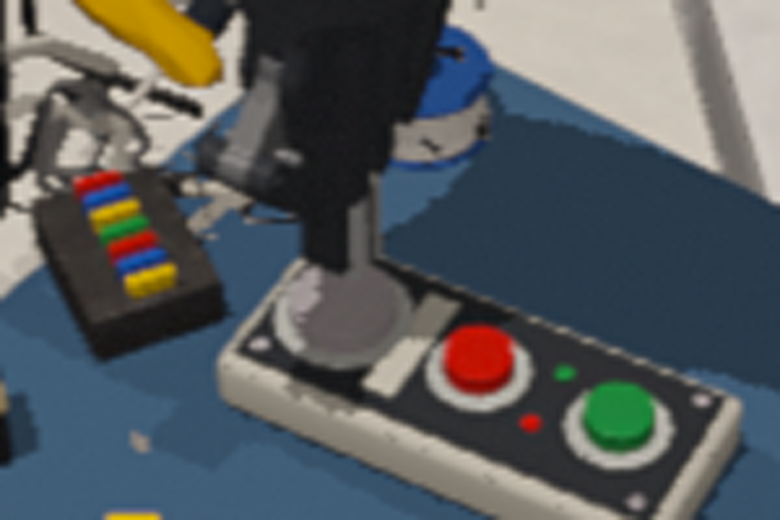

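The fingertips end at crop (340,265), while the plate centre is at (345,312), so they look farther back or higher than intended. I'll check against the depth map.

Run:
```python
from h import *
c=vision.capture("scene");W=world(c);E=c["extrinsics"]
K=np.array([[c["fx"],0,c["cx"]],[0,c["fy"],c["cy"]],[0,0,1.]])
P=np.array([[.643,-.092,.0337],[.6455,-.0905,.038]])
rv=cv2.Rodrigues(E[:3,:3])[0]
print(cv2.projectPoints(P,rv,E[:3,3],K,np.array([c["k1"],0,0,0.]))[0].reshape(-1,2))
for v in range(198,228,2): print(v,[tuple((W[v,u]*1000).round().astype(int).tolist()) for u in (250,254,258,261)],c["frame"][v,255])
```

```text
[[257.04510349 219.11763826]
 [255.30271855 217.21400393]]
198 [(628, -59, 118), (629, -70, 109), (633, -84, 97), (635, -94, 88)] [24 25 26]
200 [(628, -59, 114), (628, -68, 107), (635, -86, 89), (634, -92, 85)] [23 23 26]
202 [(627, -57, 112), (637, -78, 89), (635, -86, 84), (635, -93, 79)] [24 24 26]
204 [(644, -77, 82), (635, -76, 87), (634, -84, 82), (634, -93, 75)] [24 23 25]
206 [(644, -76, 78), (638, -80, 78), (635, -86, 75), (635, -93, 70)] [23 23 26]
208 [(646, -79, 69), (637, -79, 75), (635, -85, 71), (635, -93, 65)] [23 23 25]
210 [(644, -76, 67), (638, -79, 70), (635, -86, 65), (654, -116, 30)] [23 24 25]
212 [(660, -93, 39), (639, -80, 63), (635, -85, 62), (645, -105, 40)] [43 41 42]
214 [(656, -89, 41), (651, -94, 39), (646, -98, 39), (643, -102, 38)] [95 88 88]
216 [(653, -86, 40), (648, -90, 40), (642, -93, 41), (640, -98, 38)] [96 89 89]
218 [(650, -82, 40), (645, -87, 39), (640, -92, 39), (636, -94, 39)] [96 88 90]
220 [(649, -80, 38), (642, -83, 40), (637, -87, 40), (632, -89, 41)] [95 89 89]
222 [(645, -76, 39), (639, -79, 40), (634, -83, 40), (630, -86, 40)] [96 89 89]
224 [(642, -72, 39), (637, -77, 39), (630, -79, 41), (628, -85, 38)] [100  92  92]
226 [(643, -73, 33), (636, -76, 35), (632, -81, 33), (629, -85, 32)] [95 88 87]
```

The depth map puts the visible fingertip at z≈0.06, above the plate, though the reported TCP is 0.034. No force is felt either. So there is really no contact yet, and I'll go on down by feel.

carry_out(steps="0 0 -0.3 0;0 0 -0.3 0;0 0 0 0;0 0 0 0")

```text
clock: 5.3
position: [0.6426, -0.092, 0.0273]
tcp_rot: [-0.0, 0.996, 0.089, -0.0]
contact_force: [-0.3, -0.1, -0.2]
gripper_width: -0.001
grip_force: 0.0
```

carry_out(steps="0 0 -0.2 0;0 0 -0.2 0;0 0 0 0;0 0 0 0")

```text
clock: 5.63
position: [0.6429, -0.092, 0.0235]
tcp_rot: [-0.0, 0.996, 0.089, -0.0]
contact_force: [0.9, -1.0, -0.2]
gripper_width: 0.0
grip_force: 0.0
```

Run:
```python
from h import *
s=sensors.observe();print(s["position"],s["contact_force"])
c=vision.capture("scene");W=world(c)
for v in range(206,224,1): print(v,[tuple((W[v,u]*1000).round().astype(int).tolist()) for u in (252,255,258)],c["frame"][v,255])
```

```text
[ 0.64286283 -0.09201225  0.02353295] [ 0.90575056 -1.02233436 -0.19973284]
206 [(629, -64, 97), (636, -80, 79), (635, -86, 76)] [22 20 24]
207 [(629, -64, 94), (636, -79, 78), (635, -86, 73)] [24 24 26]
208 [(629, -64, 92), (637, -81, 74), (635, -85, 71)] [24 24 27]
209 [(642, -79, 69), (637, -80, 72), (634, -84, 70)] [23 23 25]
210 [(642, -79, 67), (637, -80, 70), (634, -84, 68)] [22 23 25]
211 [(640, -77, 67), (636, -79, 68), (635, -86, 63)] [23 25 25]
212 [(641, -78, 64), (637, -80, 65), (636, -86, 60)] [24 25 26]
213 [(643, -79, 59), (635, -78, 65), (637, -88, 56)] [25 26 26]
214 [(642, -78, 58), (636, -79, 62), (634, -84, 58)] [22 21 24]
215 [(642, -78, 56), (638, -81, 57), (635, -85, 55)] [23 23 25]
216 [(651, -88, 40), (636, -79, 57), (635, -85, 53)] [33 32 33]
217 [(649, -87, 39), (636, -79, 54), (636, -86, 49)] [80 77 76]
218 [(648, -85, 39), (644, -88, 39), (639, -90, 41)] [96 88 89]
219 [(646, -83, 39), (642, -85, 41), (640, -91, 37)] [96 89 90]
220 [(645, -82, 38), (640, -83, 41), (637, -87, 40)] [96 88 88]
221 [(643, -79, 40), (638, -81, 42), (636, -86, 39)] [95 89 89]
222 [(642, -78, 38), (640, -82, 37), (634, -84, 39)] [94 88 88]
223 [(641, -76, 38), (637, -79, 39), (633, -82, 39)] [95 89 89]
```

carry_out(steps="0 0 -0.3 0;0 0 -0.3 0;0 0 0 0;0 0 0 0")

```text
clock: 6.02
position: [0.6428, -0.092, 0.0174]
tcp_rot: [-0.0, 0.996, 0.089, -0.0]
contact_force: [0.7, 0.7, -0.0]
gripper_width: 0.0
grip_force: 0.0
```

carry_out(steps="0 0 -0.15 0;0 0 0 0;0 0 0 0")

```text
clock: 6.27
position: [0.643, -0.092, 0.0163]
tcp_rot: [0.0, 0.996, 0.089, 0.0]
contact_force: [-0.0, 0.2, 1.5]
gripper_width: -0.001
grip_force: 0.5
```

carry_out(steps="0 0 -0.15 0;0 0 0 0;0 0 0 0")

```text
clock: 6.52
position: [0.6431, -0.092, 0.0148]
tcp_rot: [0.0, 0.996, 0.089, 0.0]
contact_force: [0.7, 0.0, 1.4]
gripper_width: -0.003
grip_force: 1.0
```

Run:
```python
from h import *
s=sensors.observe();print(s["position"],s["contact_force"])
c=vision.capture("scene");W=world(c)
for v in range(214,228,1): print(v,[tuple((W[v,u]*1000).round().astype(int).tolist()) for u in (252,255,258)],c["frame"][v,255])
```

```text
[ 0.64313003 -0.09203721  0.01482213] [0.65350421 0.03995195 1.37643653]
214 [(641, -77, 60), (636, -79, 61), (635, -86, 57)] [26 26 28]
215 [(642, -78, 56), (637, -81, 57), (636, -86, 53)] [25 25 26]
216 [(644, -81, 50), (635, -78, 58), (635, -85, 52)] [25 26 28]
217 [(642, -79, 50), (637, -80, 53), (635, -85, 50)] [23 23 25]
218 [(642, -78, 49), (637, -80, 51), (635, -85, 47)] [22 23 24]
219 [(642, -78, 46), (636, -79, 50), (635, -85, 45)] [22 24 24]
220 [(645, -81, 40), (636, -79, 47), (636, -86, 42)] [46 44 45]
221 [(644, -79, 39), (639, -83, 39), (636, -86, 39)] [94 88 87]
222 [(643, -78, 38), (639, -82, 37), (635, -85, 38)] [97 90 90]
223 [(643, -78, 36), (638, -80, 38), (633, -83, 39)] [96 89 89]
224 [(639, -75, 39), (637, -79, 36), (634, -83, 35)] [96 89 89]
225 [(639, -74, 37), (634, -76, 38), (632, -81, 35)] [99 92 92]
226 [(639, -74, 35), (634, -76, 36), (631, -81, 34)] [96 88 88]
227 [(639, -74, 32), (635, -76, 33), (631, -80, 32)] [96 89 89]
```

carry_out(steps="0 0 -0.15 0;0 0 0 0;0 0 0 0;0 0 0 0")

```text
clock: 6.9
position: [0.6431, -0.092, 0.0133]
tcp_rot: [0.0, 0.996, 0.089, 0.0]
contact_force: [-0.3, -0.5, 2.5]
gripper_width: -0.0
grip_force: 1.4
```

carry_out(steps="0 0 0 0;0 0 0 0")

```text
clock: 7.07
position: [0.6431, -0.092, 0.0133]
tcp_rot: [0.0, 0.996, 0.089, 0.0]
contact_force: [-0.1, 0.6, 3.9]
gripper_width: 0.003
grip_force: 1.5
```

Force is about 2.5–3.9 N, a sink of roughly 3–4 mm. I'll hold here for over a second.

carry_out(steps="0 0 0 0;0 0 0 0;0 0 0 0;0 0 0 0;0 0 0 0;0 0 0 0;0 0 0 0;0 0 0 0")

```text
clock: 7.73
position: [0.6431, -0.092, 0.0132]
tcp_rot: [0.0, 0.996, 0.089, 0.0]
contact_force: [0.9, 0.4, 2.8]
gripper_width: 0.002
grip_force: 1.5
```

carry_out(steps="0 0 0 0;0 0 0 0;0 0 0 0;0 0 0 0;0 0 0 0;0 0 0 0")

```text
clock: 8.23
position: [0.6431, -0.092, 0.0133]
tcp_rot: [0.0, 0.996, 0.089, 0.0]
contact_force: [1.5, -0.8, 2.5]
gripper_width: 0.002
grip_force: 1.5
```

carry_out(steps="0 0 0.5 0;0 0 1.5 0;0 0 2 0;0 0 2 0;0 0 0 0;0 0 0 0")

```text
clock: 8.73
position: [0.6435, -0.0921, 0.075]
tcp_rot: [0.0, 0.996, 0.089, 0.001]
contact_force: [0.6, -0.3, -0.6]
gripper_width: 0.004
grip_force: 0.0
```

Run:
```python
from h import *
s=sensors.observe();print(s["clock"],s["position"],s["contact_force"])
c=vision.capture("scene");b=c["frame"][130:260,180:350,::-1]
hsv=cv2.cvtColor(c["frame"],cv2.COLOR_RGB2HSV).astype(int)
for k,m in dict(red=((hsv[...,0]<8)|(hsv[...,0]>172))&(hsv[...,1]>150),green=(abs(hsv[...,0]-70)<22)&(hsv[...,1]>100)).items():
    u,v=dict(red=(282,229),green=(309,240))[k]; l=cv2.connectedComponents(m.astype(np.uint8))[1]; print(k,np.argwhere(l==l[v,u]).mean(0)[::-1])
cv2.imwrite("pics/p3.png",cv2.resize(b,(780,596),interpolation=cv2.INTER_CUBIC))
```

```text
8.7333 [ 0.6434991  -0.09213016  0.0749849 ] [ 0.60831502 -0.29040619 -0.58813822]
red [281.63120567 228.53900709]
green [308.56375839 239.27516779]
```

View pics/p3.png

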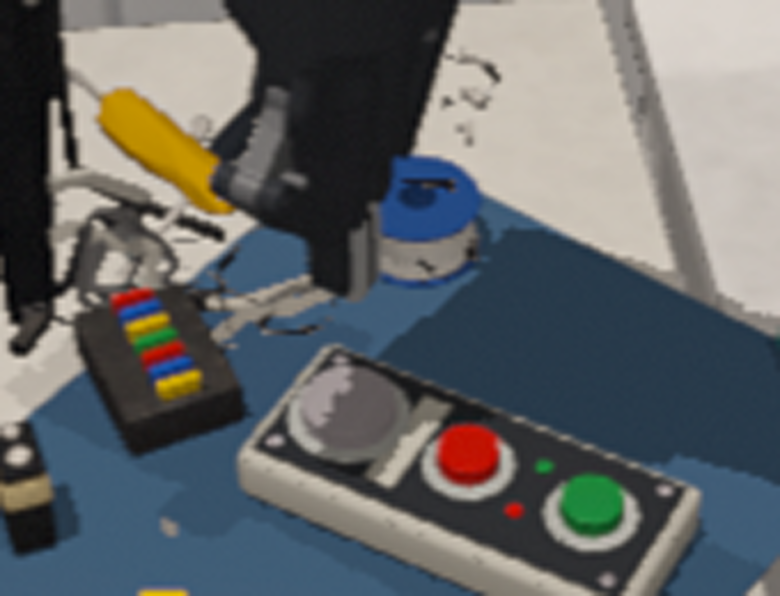

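The picture shows the tester has not moved: the red and green centroids are the same as before to within 0.1 px. The plate has been released. Now I'll go over to the green button.

carry_out(steps="-2.5 -0.4 0 0;-2.5 -0.4 0 0;-2.5 -0.4 0 0;-2.4 -0.4 0 0;0 0 -1.5 0;0 0 -1.5 0;0 0 -1 0;0 0 0 0;0 0 0 0")

```text
clock: 9.53
position: [0.5432, -0.1077, 0.0324]
tcp_rot: [-0.0, 0.996, 0.089, -0.001]
contact_force: [-0.0, 0.4, 0.4]
gripper_width: 0.004
grip_force: 0.0
```

Run:
```python
from h import *
s=sensors.observe();print(s["clock"],s["position"],s["contact_force"])
c=vision.capture("scene");b=c["frame"][160:260,220:350,::-1]
cv2.imwrite("pics/p4.png",cv2.resize(b,(780,600),interpolation=cv2.INTER_CUBIC))
```

```text
9.5333 [ 0.54320705 -0.10767729  0.0323963 ] [-0.00179324  0.37401499  0.41327557]
```

View pics/p4.png

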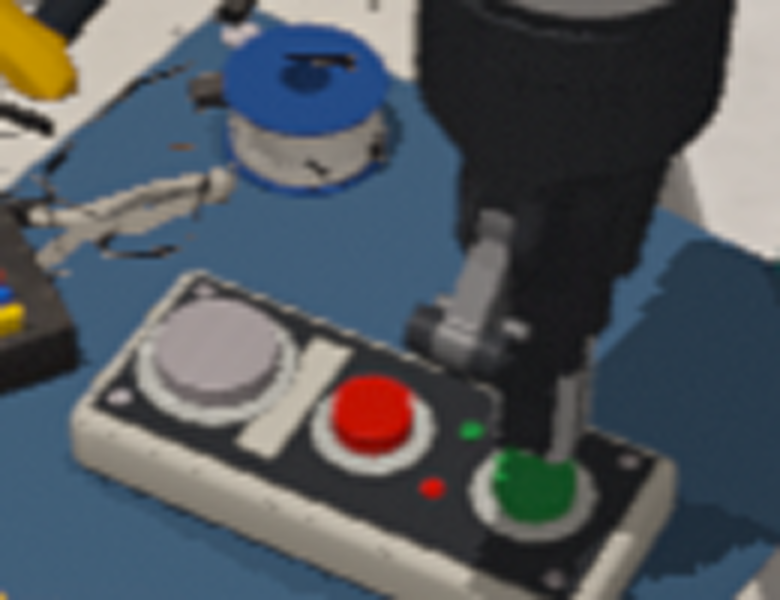

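The fingertips at (545,455) are right above the green button at (535,485), and red is well clear. Now pressing by feel.

carry_out(steps="0 0 -0.5 0;0 0 -0.5 0;0 0 -0.3 0;0 0 0 0;0 0 0 0")

```text
clock: 10.0
position: [0.5439, -0.108, 0.02]
tcp_rot: [-0.0, 0.996, 0.089, -0.0]
contact_force: [-0.1, 0.4, -0.5]
gripper_width: 0.002
grip_force: 0.0
```

carry_out(steps="0 0 -0.2 0;0 0 -0.2 0;0 0 0 0;0 0 0 0")

```text
clock: 10.33
position: [0.5442, -0.108, 0.0163]
tcp_rot: [0.0, 0.996, 0.089, 0.0]
contact_force: [0.2, -0.1, 1.6]
gripper_width: -0.0
grip_force: 0.5
```

carry_out(steps="0 0 -0.15 0;0 0 0 0;0 0 0 0")

```text
clock: 10.58
position: [0.5442, -0.108, 0.0148]
tcp_rot: [0.0, 0.996, 0.089, 0.0]
contact_force: [0.0, 0.7, 1.7]
gripper_width: 0.001
grip_force: 1.0
```

carry_out(steps="0 0 -0.15 0;0 0 -0.15 0;0 0 0 0;0 0 0 0")

```text
clock: 10.92
position: [0.5442, -0.108, 0.0118]
tcp_rot: [0.0, 0.996, 0.089, 0.0]
contact_force: [0.4, 0.4, 4.1]
gripper_width: 0.003
grip_force: 1.9
```

carry_out(steps="0 0 -0.1 0;0 0 0 0;0 0 0 0")

```text
clock: 11.17
position: [0.5442, -0.108, 0.0108]
tcp_rot: [0.0, 0.996, 0.089, 0.0]
contact_force: [0.0, 0.4, 3.9]
gripper_width: 0.002
grip_force: 2.2
```

The grip reading suggests about 4.4 N, or 6 mm down. A touch more, hold briefly, then release and rise.

carry_out(steps="0 0 -0.08 0;0 0 0 0;0 0 0 0;0 0 0 0;0 0 0 0")

```text
clock: 11.58
position: [0.5442, -0.108, 0.01]
tcp_rot: [0.0, 0.996, 0.089, 0.0]
contact_force: [0.7, -0.3, 5.2]
gripper_width: -0.004
grip_force: 2.5
```

carry_out(steps="0 0 0.5 0;0 0 1 0;0 0 2 0;0 0 3 0;0 0 3 0;0 0 3 0;0 0 3 0;0 0 0 0;0 0 0 0")

```text
clock: 12.33
position: [0.5445, -0.1081, 0.1667]
tcp_rot: [0.0, 0.996, 0.089, 0.001]
contact_force: [-1.1, -0.5, -0.1]
gripper_width: -0.004
grip_force: 0.0
```

carry_out(steps="-2 -3 1 0;-2 -3 1 0;-2 -3 1 0;0 0 0 0;0 0 0 0;0 0 0 0;0 0 0 0;0 0 0 0")

```text
clock: 13.0
position: [0.4841, -0.1964, 0.1941]
tcp_rot: [-0.001, 0.996, 0.09, -0.001]
contact_force: [-0.8, -0.7, 0.7]
gripper_width: 0.001
grip_force: 0.0
```

Run:
```python
from h import *
s=sensors.observe();print(s["clock"],s["position"],s["contact_force"],np.abs(s["joint_vel"]).max())
c=vision.capture("scene")
cv2.imwrite("pics/p5.png",c["frame"][...,::-1])
```

```text
13.0 [ 0.48412879 -0.19638991  0.19414692] [-0.78319742 -0.66993359  0.69910697] 0.004444811083149996
```

View pics/p5.png

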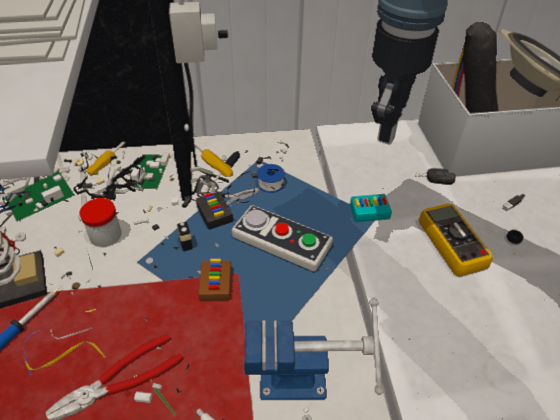

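The picture matches the start: tester at (282,235), fuse box (214,208), battery (185,235) and solder reel (271,177) are all undisturbed. The gripper is clear at (390,110).

```bash
python3 -c "
from workcell import r
print(r.close_job())"
```

```text
the job is handed in; nothing more can be done
None
```

I held the steel plate about 3 mm down for just over a second and let go, then pressed the green button almost to its stop with about 5 N. I withdrew clear with the tester, red button, fuse box, battery and solder reel undisturbed, and handed the job in at about 13 s (no verdict was returned).

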